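# Thread a lathe tool rest into its banjo

## Task

Get the tool rest into the red banjo: slip the chisel's blade under the projecting lip of the yellow dust cap and lever the cap up and over until it lies right back, keeping the gripper itself off the banjo and cap while it is still shut, then lay the chisel down on the bench. Take the black T-shaped tool rest out of the wooden rack and lower its post through the upper brass bushing and on through the lower one. Finish still holding the rest in the gripper, upright, with the foot of its post clearly showing below the lower bushing but not touching the base plate and its bar clear above the upper bushing; leave everything else where it is.

Things in the scene. Friction and masses are not known exactly. Their poses are not given: they have to be found in the camera images.
- banjo: Fixed red casting. Origin at bench level under the bore, z up = bore axis. Base plate 170 x 90 mm, top at z = 12. Two coaxial brass bushings in red 60 mm square frames: upper z = 115 to 140, lower z = 45 to 65; bores 22 mm in diameter, mouths chamfered 4 mm. Column at x = -60 to -100, up to z = 140; clamp lever on its -y side. Ledge at -y (to y = -52), top at z = 122, below the cap's lip (mm).
- upper_mouth (a point): centre of the upper bushing's mouth (top face, z = 140 mm), under the dust cap; frame as the banjo's
- lower_mouth (a point): centre of the lower bushing's mouth (top face, z = 65 mm), 75 mm straight below upper_mouth; the bushing ends 20 mm lower
- dust_cap (a joint): hinge of the yellow dust cap, rad: 0 shut (flat on the upper bushing), 1.57 upright, 3.3 folded right back. Turns freely (50 g); falls shut before upright, falls open by itself once past it. Starts shut
- cap_hinge (a point): point on the cap's hinge axis, at y = +36 mm, z = 143.5 mm of the banjo; the axis runs along the banjo's x, the cap swings up and over towards the banjo's +y
- cap_lip (a point): middle of the lower edge of the cap's lip, 89 mm from the hinge, on the banjo's -y side. The cap is 6 mm thick and 50 mm wide, its lip 34 mm wide; shut, the underside is at z = 140.5 mm and the lip overhangs the red frame by 23 mm, with an 18 mm gap down to the ledge
- chisel: loose chisel lying on the bench, 210 mm long, about 140 g. Origin on its underside where handle and ferrule meet; x points along it to the blade, z up. Dark red handle x = -100 to 0, 26 wide, 30 high; brass ferrule to x = 16; flat steel blade to x = 110, 18 wide, 3 thick, centred 15 mm above the underside
- chisel_grip (a point): grasp point on the chisel's handle: x = -30 mm, mid-height (15 mm up), 26 mm wide
- chisel_tip (a point): end of the chisel's blade: x = 110 mm, 15 mm above the underside, mid-thickness
- rack: fixed plywood block 80 x 190 x 55 mm with two holes (21.5 mm in diameter, 45 mm deep) at y = -55 and y = +55 mm; the tool rest stands in one, the knock-out bar in the other. Origin under its centre
- tool_rest: loose steel tool rest, about 400 g, upright in the rack. Origin at the centre of its foot, z up along the round post (18 mm in diameter, 140 mm long, foot chamfered 5 mm; a collar 26 mm in diameter from z = 130 to 140 is for looks). On top the black bar of the T: 100 mm along x, 14 mm thick along y, z = 140 to 170 mm
- rest_grip (a point): grasp point in the middle of the tool rest's bar, 156 mm above the foot; take it across the 14 mm thickness (along y)
- knock_bar: bystander: brass bar 18 mm in diameter with a wooden knob, 166 mm tall, standing in the other hole of the rack
- goblet: bystander: turned wooden goblet, 68 mm wide, 130 mm tall
- wax_jar: bystander: jar, 70 mm wide, 65 mm tall
- blank: bystander: dark wooden blank 55 x 160 x 55 mm
- bowl: bystander: wooden bowl, 130 mm wide, 50 mm tall
- mallet: bystander: hammer lying on the bench
Mind the look-alikes: they are no part of the job. What is meant by the chisel is not blue, and is the larger of those in its own colour.

How it is judged:
On the way, in this order (a step that is already met when the one before it is completed fails the run):
1. the dust cap is levered over and lies back (value of joint dust_cap above 2.6 rad), for 0.2 s.
2. the chisel is laid down on the bench and let go (height (world z) of each of chisel_grip, chisel_tip below 0.035 m and contact force between the fingers and chisel below 0.2 N and linear speed of chisel below 0.03 m/s), for 0.2 s.
3. the post is in the upper bushing (z of tool_rest in the frame of upper_mouth between -0.074 and -0.01 m and horizontal distance between tool_rest and upper_mouth below 0.006 m), for 0.05 s.
At the end, for the whole second after the job is handed in: The gripper holds the rest still and upright (0.08 rad), post within 5 mm of the bore axis, foot 3 mm or more below the lower bushing and 1.5 mm or more above the base plate; the cap lies back (over 2.6 rad); the chisel lies released and at rest on the bench (all of step 2 and z of tool_rest in the frame of lower_mouth between -0.0515 and -0.023 m and horizontal distance between tool_rest and lower_mouth below 0.005 m and angle between the z axis of tool_rest and the z axis of banjo, either way round below 0.08 rad and contact force between the fingers and tool_rest above 3 N and linear speed of tool_rest below 0.03 m/s and value of joint dust_cap above 2.6 rad); the arm keeps its last pose, push and grip.
It fails at once if the gripper, arm or tool rest touches the banjo or its cap before the cap is open (value of joint dust_cap below 1.3 rad and contact force between any of the fingers, the arm, tool_rest and banjo above 1 N).
It fails at once if a bystander is moved by more than 30 mm (distance of any of knock_bar, goblet, wax_jar, blank, bowl, mallet from where it was at the start of the episode above 0.03 m).
It also fails if it takes over 72 s, if anything falls off the work surface, if the arm or the gripper's body presses on something with over 40 N, if the wrist force passes 120 N, or if a joint passes its speed limit or range.

## Robot

A 7-joint arm with a two-finger parallel gripper is mounted at the origin on the work surface. World frame = base frame: x ahead of the robot, y to its left, z up, the work surface at z = 0. Lengths are in m, angles in rad, forces in N, time in s.
With the tool pointing down it reaches from about 0.4 to 0.875 m from the base axis. Payload 19.3 kg.
Tool frame: the origin (TCP) lies between the finger pads; the fingertips stand 19 mm ahead of it and the grasp point (between the pads) is the TCP; z points along the fingers, y is the direction in which the jaws open and shut (so a half turn about z gives the same grasp; the last joint's range is limited). The gripper opens to 85 mm and grips with 20 to 120 N. Pads are 22 mm wide; open, the fingers measure 114 mm over their backs; the gripper's body (76 mm by 85 mm) begins 54 mm behind the grasp point. The pads swing forward as they close: fully open they stand 13 mm farther back than shut.
Start: joints at [1.179, 0.521, -0.036, 1.599, 0.021, 1.021, -0.113], TCP at [0.198, -0.593, 0.25] pointing down, gripper open.
Joint ranges: [-2.91, 2.91], [-0.3, 2.13], [-1.5, 1.42], [0.17, 2.43], [-1.26, 4.41], [0.16, 1.93], [-2.52, 2.52]. Speed limits (rad/s): [1.89, 1.89, 2.39, 2.39, 3.01, 3.01, 3.01].

## Interface

Orientations are given as a rotation vector (axis times angle).
In Python, from station import state, read_camera, camera_info, close_job gives the robot as it stands.
- The arm moves only by the tool arm_command, never from a script. Its argument "steps" is a list of rows, each a list of 3 entries, a list of its own where there are three numbers: the opening, from 0 (shut) to 1 (fully open), then the shift along the world's x, y, z in cm, then the turn about the world's z in rad. A call has 1 to 12 rows; each row is the pose to reach, as a shift and turn from the pose commanded when the call began; what a row does not reach only later rows make up. A row lasts 1/8 s, in which the tool goes at most 62.5 mm and 10.7 degrees, less where a joint would pass 70% of its speed; a pose out of reach is approached as far as the arm can. A call with a gripper value outside its range is refused whole. The fingers move at their own pace and stop on an object; the grip force is fixed at half the most. Time passes only in rows, so rows that repeat a pose let the fingers close. It gives the time, the measured TCP pose, the force and the opening at its end, in the units of the state.
- state(): the state, without advancing time (a new reading comes with each control period).
- read_camera(name): name is "side" or "top" or "wrist"; returns (picture, depth): 480x640x3 uint8, red, green, blue; 480x640 float32, m along the optical axis (not along the pixel's ray), 0 where there is no reading.
- camera_info(name): a dict with "fx", "fy", "cx", "cy" (pixels), "R" (3x3) and "t" (3): a world point X has camera coordinates R X + t. Camera axes: x right, y down, z forward; pixel columns grow to the right and rows downward; lengths in m; the calibration is good to about 2 mm. A picture is of the moment at which its call begins: read the wrist's pose just before it. camera_info takes no time and is no camera call; for the wrist camera it gives the pose at the moment of the call.
- close_job(): hands the job in, once; it reports no verdict.
The state is a dict: "time": time; "joint_pos": joint angles; "joint_velocities": joint speeds; "tau": joint torques, N m; "eef_pos": TCP position; "tool_rot": TCP orientation; "contact_force": force on the tool from outside, world axes, zero at the start; "wrist_torque": the same for the moment, N m; "width": finger opening in m.
Only numpy, scipy, OpenCV 4.12 (cv2) and the standard library are available. Lean on these libraries where they do the work, as an engineer would, in place of code of your own. Each camera call takes 0.05 s, during which the arm holds its last target.

## Working session

There is one attempt and no reset: what is moved stays moved. The work goes in short steps, Python scripts to look and compute and a tool call to move; the robot and the scene stay as the last step left them, time stands still between calls to the robot, and variables do not carry over. Pictures are saved under pics/ and viewed, and the job is handed in when it is done.

Besides the shell and the picture viewer there is one more tool, called after ">>>" by a JSON object that holds its "name" and its "arguments", one argument or row to a line. arm_command: Moves the arm, as the interface text tells. Its arguments: {"type":"object","properties":{"steps":{"type":"array","items":{"type":"array"}}},"required":["steps"]}

```bash
mkdir -p pics; ls; cat > h.py <<'E'
import numpy as np, cv2
from station import state, read_camera, camera_info
def grab(n):
    ci=camera_info(n); p,d=read_camera(n)
    np.savez('%s.npz'%n,p=p,d=d,fx=ci['fx'],fy=ci['fy'],cx=ci['cx'],cy=ci['cy'],R=ci['R'],t=ci['t'])
    return load(n)
def load(n): return dict(np.load('%s.npz'%n))
def save(p,f): cv2.imwrite('pics/'+f,cv2.cvtColor(p,cv2.COLOR_RGB2BGR))
def pts(c):  # world points per pixel
    h,w=c['d'].shape; u,v=np.meshgrid(np.arange(w),np.arange(h)); d=c['d'].astype(float)
    X=np.stack([(u-c['cx'])/c['fx']*d,(v-c['cy'])/c['fy']*d,d],-1)
    return (X-c['t'])@c['R']
def ray(c,u,v,z):
    r=np.array([(u-c['cx'])/c['fx'],(v-c['cy'])/c['fy'],1.])@c['R']; o=-c['R'].T@c['t']
    return o+r*(z-o[2])/r[2]
def proj(c,X):
    x=np.asarray(X)@c['R'].T+c['t']; return np.array([x[...,0]/x[...,2]*c['fx']+c['cx'],x[...,1]/x[...,2]*c['fy']+c['cy']]).T
E
python3 - <<'E'
from h import *
for n in ['top','side']:
    c=grab(n); save(c['p'],n+'0.png'); print(n,-c['R'].T@c['t'],c['R'][2], (c['d']>0).mean())
s=state(); print({k:np.round(v,3) for k,v in s.items()})
E
```

```text
pics
top [0.43791603 0.07437527 1.31287033] [ 0.03265525 -0.02218479 -0.99922043] 0.9960904947916667
side [-0.23274201  0.82844725  0.78474839] [ 0.59242942 -0.62351869 -0.51014883] 0.995908203125
{'time': np.float64(0.1), 'joint_pos': array([ 1.179,  0.522, -0.036,  1.6  ,  0.021,  1.021, -0.113]), 'joint_velocities': array([-0.001,  0.001, -0.002, -0.001,  0.001, -0.003, -0.   ]), 'tau': array([ 3.0000e-03, -9.2849e+01,  1.9840e+00, -3.7053e+01,  1.8000e-02,
        5.0000e-03, -0.0000e+00]), 'eef_pos': array([ 0.198, -0.593,  0.25 ]), 'tool_rot': array([-3.1  , -0.503,  0.   ]), 'contact_force': array([0.333, 0.38 , 0.202]), 'wrist_torque': array([-0.04 ,  0.026, -0.011]), 'width': np.float64(0.086)}
```

View pics/top0.png

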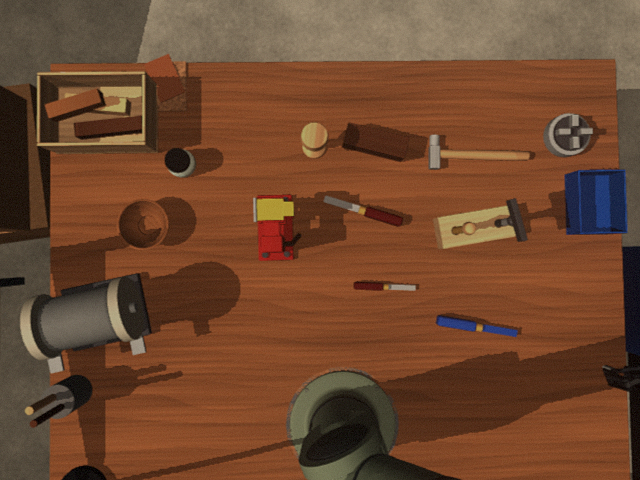

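View pics/side0.png

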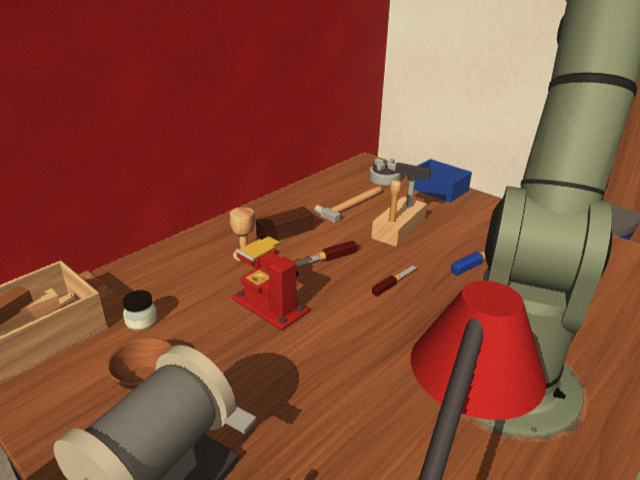

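The chisel candidates in the top view are dark red large (363,210), dark red small (385,287) and blue (478,326). The first fits: it isn't blue and is the larger of the red pair. I'll confirm it with a crop and measure.

```bash
python3 - <<'E'
from h import *
from scipy.spatial.transform import Rotation as Ro
c=load('top'); p=c['p']
save(np.hstack([cv2.resize(p[170:310,240:430],None,fx=2.1,fy=2.1,interpolation=2),cv2.resize(p[170:310,425:535],None,fx=2.1,fy=2.1*1,interpolation=2)]),'crop1.png')
P=pts(c); hsv=cv2.cvtColor(p,cv2.COLOR_RGB2HSV)
def lab(m):
    n,l,st,ce=cv2.connectedComponentsWithStats(m.astype(np.uint8)); return [(l==i) for i in range(1,n) if st[i,4]>40]
def rep(name,m):
    for k in lab(m):
        v,u=np.nonzero(k); Q=P[k]; r=cv2.minAreaRect(Q[:,:2].astype(np.float32)*1000)
        print(name,len(u),'px',int(u.mean()),int(v.mean()),'med',np.round(np.median(Q,0),4),'z95',np.round(np.percentile(Q[:,2],[5,95]),3),'rect',np.round(r[0],1),np.round(r[1],1),round(r[2],1))
roi=np.zeros(p.shape[:2],bool); roi[170:350,240:540]=1
H,S,V=[hsv[...,i].astype(int) for i in range(3)]
rep('yellow',roi&(H>20)&(H<35)&(S>150)&(V>120))
rep('red',roi&((H<4)|(H>175))&(S>180)&(V>60))
rep('bar',roi&(S<80)&(V<80)&(P[...,2]>0.15))
rep('rackTop',roi&(abs(P[...,2]-.055)<.006))
rep('blade',roi&(P[...,2]>0.006)&(P[...,2]<0.025))
rep('tall',roi&(P[...,2]>0.007)&(P[...,2]<0.05))
s=state(); print(Ro.from_rotvec(s['tool_rot']).as_matrix().round(3))
E
```

```text
yellow 704 px 273 208 med [0.5434 0.1586 0.146 ] z95 [0.142 0.15 ] rect [520.3 123.5] [172.7  83.7] 56.6
red 89 px 275 196 med [0.5889 0.157  0.0125] z95 [0.008 0.141] rect [582.  165.9] [87.3 20.6] 89.4
red 229 px 382 216 med [ 0.5323 -0.1115  0.0295] z95 [0.025 0.034] rect [507.2 -35.1] [ 64.4 250.9] 17.9
red 1123 px 273 238 med [0.4764 0.1602 0.1352] z95 [0.009 0.142] rect [475.5 146.7] [105.8 132. ] 8.4
red 122 px 367 285 med [ 0.3533 -0.0708  0.0228] z95 [0.018 0.027] rect [354.  -73.3] [67.6 14.8] 86.8
bar 190 px 518 219 med [ 0.5101 -0.4004  0.1803] z95 [0.176 0.184] rect [ 497.5 -168.9] [ 92.6 492.3] 3.1
rackTop 1930 px 474 227 med [ 0.4986 -0.3456  0.0551] z95 [0.051 0.059] rect [ 500.4 -343.9] [ 80.2 188.7] 9.0
blade 99 px 279 196 med [0.589  0.1424 0.0124] z95 [0.008 0.018] rect [583.8 164.4] [80.3 17. ] 89.2
blade 287 px 343 204 med [ 0.5653 -0.0127  0.0165] z95 [0.013 0.023] rect [564.8 -15.6] [111.  23.] 70.9
blade 205 px 286 230 med [0.5004 0.1331 0.0117] z95 [0.008 0.016] rect [501.5 135.3] [59.8 28.1] 2.4
blade 54 px 436 234 med [ 0.4819 -0.2538  0.0155] z95 [0.008 0
[... 465 characters left out ...]
all 718 px 366 211 med [ 0.5436 -0.0781  0.0256] z95 [0.013 0.032] rect [548.6 -61.6] [208.8  26.7] 72.7
tall 206 px 286 230 med [0.5004 0.1332 0.0118] z95 [0.008 0.017] rect [501.5 135.2] [59.8 27.9] 2.4
tall 130 px 437 233 med [ 0.4841 -0.2531  0.0282] z95 [0.008 0.047] rect [ 486.5 -253. ] [78.2  3.6] 9.1
tall 425 px 272 249 med [0.4393 0.1755 0.012 ] z95 [0.008 0.018] rect [473.2 165.6] [100.1  88.9] 1.3
tall 408 px 380 286 med [ 0.3511 -0.1009  0.0188] z95 [0.01  0.025] rect [ 348.9 -114.5] [158.9  23. ] 84.8
tall 728 px 472 325 med [ 0.2474 -0.3316  0.0259] z95 [0.014 0.033] rect [ 245.3 -353.7] [215.8  27.6] 80.5
[[ 0.949  0.316 -0.   ]
 [ 0.316 -0.949  0.001]
 [-0.    -0.001 -1.   ]]
```

View pics/crop1.png

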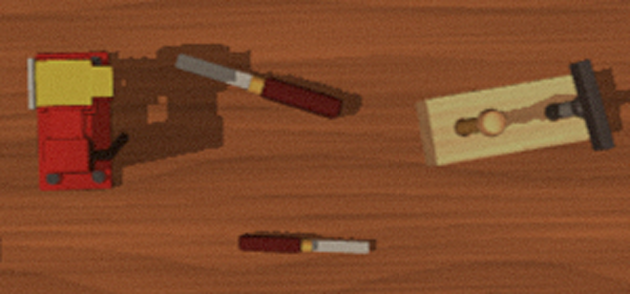

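```bash
cat > m.py <<'E'
from h import *
c=load('top'); p=c['p']; P=pts(c); H,S,V=[x.astype(int) for x in cv2.split(cv2.cvtColor(p,cv2.COLOR_RGB2HSV))]
# refined: masks by colour, rays onto known plane heights
def rect(mask,z,box,name):
    m=np.zeros(p.shape[:2],np.uint8); x0,y0,x1,y1=box; m[y0:y1,x0:x1]=mask[y0:y1,x0:x1]
    n,l,st,ce=cv2.connectedComponentsWithStats(m); i=1+np.argmax(st[1:,4]); k=l==i
    v,u=np.nonzero(k); Q=np.array([ray(c,a,b,z)[:2] for a,b in zip(u,v)])*1000
    r=cv2.minAreaRect(Q.astype(np.float32)); mu=Q.mean(0); w,E=np.linalg.eigh(np.cov(Q.T)); e=E[:,1]
    print(name,len(u),'mean',mu.round(1),'rect',np.round(r[0],1),np.round(r[1],1),round(r[2],1),'pca deg',np.degrees(np.arctan2(e[1],e[0])).round(1))
    return Q
Y=(H>18)&(H<36)&(S>150)&(V>110)
Q=rect(Y,.1465,(240,180,310,240),'cap')
for y0 in np.arange(np.floor(Q[:,1].min()/10)*10,Q[:,1].max(),10):
    k=(Q[:,1]>=y0)&(Q[:,1]<y0+10); print(int(y0),k.sum(),Q[k,0].min().round(1),Q[k,0].max().round(1))
z=P[...,2]
red=((H<6)|(H>174))&(S>150)
rect(red&(abs(z-.14)<.006),.14,(240,180,310,270),'red140')
rect(red&(abs(z-.012)<.005),.012,(240,180,310,270),'plate')
rect((V<90)&(S<90)&(abs(z-.18)<.012),.18,(490,180,540,260),'bar')
rect((z>.006)&(z<.05),.02,(310,180,420,240),'chisel')
rect(red&(z>.006)&(z<.05),.028,(350,190,420,240),'handle')
rect((z>.006)&(z<.022),.0165,(310,180,365,225),'blade')
rect(abs(z-.055)<.005,.055,(425,190,540,260),'rack')
E
python3 m.py
```

```text
cap 708 mean [543.4 157.5] rect [542.2 154.3] [83.5 48.8] 89.4 pca deg 90.7
110 56 528.7 559.1
120 56 528.8 559.2
130 69 519.7 566.3
140 105 519.8 566.4
150 84 519.9 566.6
160 84 520.0 566.7
170 103 520.2 566.8
180 86 520.3 566.9
190 65 518.1 567.0
red140 594 mean [478.7 165.3] rect [480.9 166. ] [58.2 74.6] 89.2 pca deg -178.9
plate 331 mean [451.2 172. ] rect [471.3 164.5] [87.7 95.7] 89.4 pca deg 51.8
bar 250 mean [ 509.2 -399.8] rect [ 508.5 -398.1] [96.5 17.8] 14.2 pca deg -165.4
chisel 718 mean [545.4 -72.3] rect [548.6 -62.4] [210.2  27.8] 72.1 pca deg 72.4
handle 343 mean [ 531.8 -114.8] rect [ 531.9 -115.4] [96.5 24.9] 72.5 pca deg 72.5
blade 266 mean [565.6  -9.5] rect [565.2 -15.5] [110.5  22.2] 70.8 pca deg 71.6
rack 1873 mean [ 499.5 -340.5] rect [ 500.3 -343.3] [ 80.  188.3] 8.9 pca deg 98.1
```

The crop shows the red/steel chisel at the top, clearly about 210 mm long, against about 159 mm for the lower red one. The grip is at about (0.538, -0.096), pointing 72.4°. The banjo bore is at about (0.5435, 0.1655), with a yaw of about 0.5°.

>>> {"name": "arm_command", "arguments": {
  "steps": [
    [1,[3,4.5,0],0.08],
    [1,[6,9,0],0.16],
    [1,[9.5,13.5,0],0.26],
    [1,[13,18.5,0],0.35],
    [1,[16.5,23.5,0],0.45],
    [1,[20,28.5,0],0.55],
    [1,[23.5,33.5,0],0.65],
    [1,[27,39,0],0.75],
    [1,[31,44.5,-1],0.85],
    [1,[34,49.75,-4],0.942],
    [1,[34,49.75,-8],0.942],
    [1,[34,49.75,-8],0.942]
  ]
}}

```text
time: 1.6
eef_pos: [0.5362, -0.0943, 0.1679]
tool_rot: [-2.53, -1.856, 0.006]
contact_force: [1.1, -0.8, 0.3]
width: 0.0853
```

```bash
python3 - <<'E'
from h import *
s=state(); print({k:np.round(v,3) for k,v in s.items()})
c=grab('wrist'); save(c['p'],'w1.png')
P=pts(c); print(-c['R'].T@c['t'])
hsv=cv2.cvtColor(c['p'],cv2.COLOR_RGB2HSV);H,S,V=[hsv[...,i].astype(int) for i in range(3)]
m=((H<8)|(H>172))&(S>120)&(P[...,2]>.012)&(P[...,2]<.036)&(c['d']>0)
Q=P[m]*1000;print(len(Q)); r=cv2.minAreaRect(Q[:,:2].astype(np.float32));print(r,np.median(Q,0))
w,E=np.linalg.eigh(np.cov(Q[:,:2].T));print(np.degrees(np.arctan2(*E[::-1,1])))
E
```

```text
{'time': np.float64(1.6), 'joint_pos': array([ 0.352,  0.526, -0.39 ,  1.871,  0.268,  0.801, -0.485]), 'joint_velocities': array([ 0.043, -0.067,  0.004, -0.041, -0.022,  0.055,  0.032]), 'tau': array([ -3.947, -78.874,  -6.426, -28.308,   0.611,  -1.747,  -1.033]), 'eef_pos': array([ 0.536, -0.094,  0.168]), 'tool_rot': array([-2.53 , -1.856,  0.006]), 'contact_force': array([ 1.112, -0.833,  0.257]), 'wrist_torque': array([-0.032, -0.031,  0.003]), 'width': np.float64(0.085)}
[ 0.5583189  -0.02696101  0.29213058]
6729
((534.3377685546875, -92.72750091552734), (380.3804016113281, 137.92994689941406), 3.554460287094116) [523.54943836 -91.17451382  28.6415289 ]
169.5618193386699
```

View pics/w1.png

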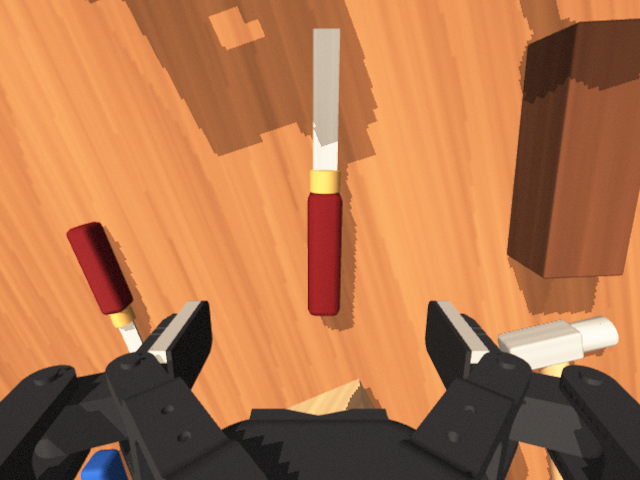

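The chisel runs vertically in the wrist view: tip (326,29), ferrule/handle joint (324,193), handle end (323,314).

```bash
python3 - <<'E'
from h import *
c=load('wrist')
a=ray(c,326.5,29,.0165);b=ray(c,324,193,.028);e=ray(c,323.5,314,.022)
print(a,b,e)
for q,w in((a,b),(a,e)):
    d=q-w;print(np.degrees(np.arctan2(d[1],d[0])),np.hypot(d[0],d[1]))
d=(a-e)[:2];d/=np.hypot(*d);print('grip',a[:2]-.14*d,b[:2]-.03*d)
hsv=cv2.cvtColor(c['p'],cv2.COLOR_RGB2HSV);H,S,V=[hsv[...,i].astype(int) for i in range(3)]
m=(((H<8)|(H>172))&(S>150)&(V<160))[:,300:350]
for r in (210,250,290): print(r,300+np.nonzero(m[r])[0][[0,-1]])
E
```

```text
[0.58305403 0.03774364 0.0165    ] [ 0.54893352 -0.0662109   0.028     ] [ 0.51876532 -0.16232893  0.022     ]
71.82885289100595 0.1094109528418744
72.18638778640039 0.21014774144126558
grip [ 0.54022502 -0.0955443 ] [ 0.53975587 -0.0947726 ]
210 [308 341]
250 [308 340]
290 [308 339]
```

>>> {"name": "arm_command", "arguments": {
  "steps": [
    [1,[0.1,0,-4],0],
    [1,[0.1,0,-8],0],
    [1,[0.1,0,-11.5],0],
    [1,[0.1,0,-13.5],0],
    [1,[0.1,0,-14.6],0],
    [1,[0.1,0,-14.6],0],
    [0,[0.1,0,-14.6],0],
    [0,[0.1,0,-14.6],0],
    [0,[0.1,0,-14.6],0],
    [0,[0.1,0,-14.6],0],
    [0,[0.1,0,-14.6],0],
    [0,[0.1,0,-14.6],0]
  ]
}}

```text
time: 3.15
eef_pos: [0.5389, -0.0955, 0.0249]
tool_rot: [2.535, 1.855, 0.0]
contact_force: [-2.3, -0.2, 10.5]
width: 0.0252
```

>>> {"name": "arm_command", "arguments": {
  "steps": [
    [0,[0,0,0.6],0],
    [0,[0,0,2],0],
    [0,[0,0,4],0.05],
    [0,[0.1,0,6.5],0.13],
    [0,[0.3,0,9],0.22],
    [0,[0.4,0,11],0.3],
    [0,[0.4,0,11.6],0.316],
    [0,[0.4,0,11.6],0.316],
    [0,[0.4,0,11.6],0.316]
  ]
}}

```text
time: 4.28
eef_pos: [0.5422, -0.0954, 0.1397]
tool_rot: [-2.212, -2.23, 0.001]
contact_force: [-0.1, -0.2, -0.9]
width: 0.0247
```

```bash
python3 - <<'E'
from h import *
s=state(); print(s['eef_pos'],s['width'],s['contact_force'])
c=grab('wrist'); save(c['p'],'w2.png'); c=grab('side'); save(c['p'],'s2.png')
save(cv2.resize(c['p'][210:340,200:380],None,fx=4,fy=4,interpolation=2),'s2c.png')
E
```

```text
[ 0.54222388 -0.09540531  0.13965779] 0.024705769235300514 [-0.13742216 -0.17323223 -0.85773707]
```

View pics/w2.png

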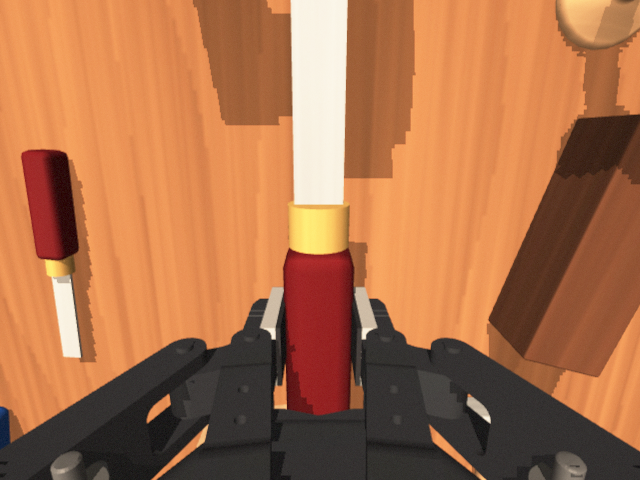

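View pics/s2c.png

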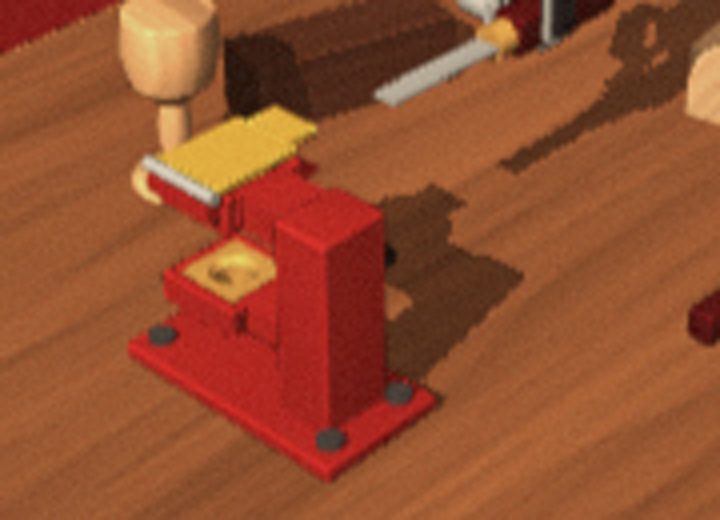

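The side crop shows the blade held level, its tip at about (296,234) full-frame, still short of the yellow lip at about (279,243). I'll check the tip and lip coordinates.

```bash
python3 - <<'E'
from h import *
c=load('side');P=pts(c)
hsv=cv2.cvtColor(c['p'],cv2.COLOR_RGB2HSV);H,S,V=[hsv[...,i].astype(int) for i in range(3)]
Y=(H>18)&(H<36)&(S>150)&(P[...,2]>.13)&(P[...,2]<.16); v,u=np.nonzero(Y); k=(u<300)&(v>225);Q=P[v[k],u[k]]*1000
print('cap',len(Q),Q.min(0).round(1),Q.max(0).round(1),np.median(Q,0).round(1)); 
B=(S<70)&(V>100)&(P[...,2]>.11)&(P[...,2]<.15);B[:, :285]=0;B[:,325:]=0;B[:215]=0;B[245:]=0
v,u=np.nonzero(B);Q=P[B]*1000;print('blade',len(Q),Q[:,1].max().round(1))
for y in range(0,50,10):
    k=(Q[:,1]>y)&(Q[:,1]<=y+10); print(y,k.sum(),np.median(Q[k],0).round(1) if k.any() else '')
E
```

```text
cap 409 [516.7 113.5 142.2] [570.5 200.2 150.8] [542.4 161.5 146.7]
blade 146 47.5
0 15 [542.1   5.3 130.9]
10 15 [540.4  16.2 131.8]
20 15 [540.9  24.1 131.1]
30 18 [542.4  36.7 131.9]
40 9 [540.3  42.4 131.4]
```

>>> {"name": "arm_command", "arguments": {
  "steps": [
    [0,[0.1,2,0],0],
    [0,[0.1,4,0],0],
    [0,[0.1,5.5,0],0],
    [0,[0.1,6.7,0],0],
    [0,[0.1,7.5,0],0],
    [0,[0.1,8.0,0],0],
    [0,[0.1,8.0,0],0],
    [0,[0.1,8.0,0],0]
  ]
}}

```text
time: 5.38
eef_pos: [0.5436, -0.0159, 0.1403]
tool_rot: [2.212, 2.231, -0.0]
contact_force: [0.4, -0.2, -1.6]
width: 0.0253
```

```bash
python3 - <<'E'
from h import *
s=state(); print(s['eef_pos'],s['width'],s['contact_force'])
c=grab('side'); 
save(cv2.resize(c['p'][210:340,200:380],None,fx=4,fy=4,interpolation=2),'s3c.png')
E
```

```text
[ 0.54361888 -0.01589326  0.14026255] 0.025345172820940075 [ 0.40336457 -0.20671129 -1.58282131]
```

View pics/s3c.png

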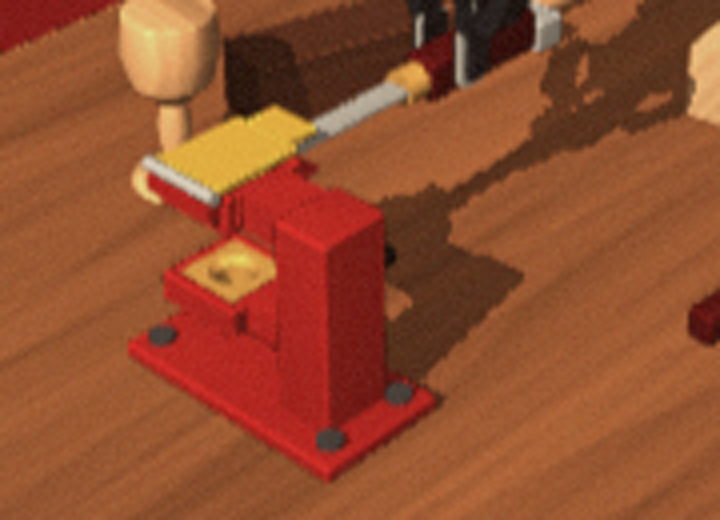

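The blade is under the lip (crop (315,140)), so I'll lever now.

>>> {"name": "arm_command", "arguments": {
  "steps": [
    [0,[0,0,0.5],0],
    [0,[0,0,1.0],0],
    [0,[0.0,0.2,1.9],0],
    [0,[0,0.55,2.8],0],
    [0,[0,1.0,3.6],0],
    [0,[0,1.45,4.45],0],
    [0,[0,2.1,5.1],0],
    [0,[0,2.7,5.75],0],
    [0,[0,3.4,6.2],0],
    [0,[0,4.2,6.65],0],
    [0,[0,4.2,6.65],0]
  ]
}}

```text
time: 6.8
eef_pos: [0.5437, 0.0274, 0.2071]
tool_rot: [2.21, 2.232, 0.001]
contact_force: [-0.8, -1.0, -1.6]
width: 0.0249
```

```bash
python3 - <<'E'
from h import *
s=state(); print(s['eef_pos'],s['width'],s['contact_force'])
c=grab('side'); 
save(cv2.resize(c['p'][190:320,200:380],None,fx=4,fy=4,interpolation=2),'s4c.png')
E
```

```text
[0.54372518 0.02741728 0.20706789] 0.0249495186818398 [-0.81914739 -0.95118918 -1.63637459]
```

View pics/s4c.png

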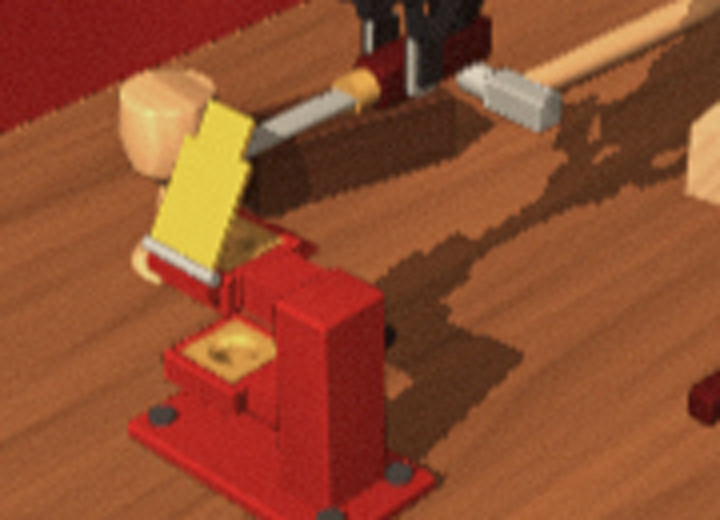

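The cap is about 60° up, resting on the blade. I'll keep pushing it over.

>>> {"name": "arm_command", "arguments": {
  "steps": [
    [0,[0,0.8,0.25],0],
    [0,[0,1.65,0.5],0],
    [0,[0,2.5,0.5],0],
    [0,[0,3.3,0.5],0],
    [0,[0,4.2,0.5],0],
    [0,[0,5.0,0.5],0],
    [0,[0,5.8,0.5],0],
    [0,[0,6.4,0.5],0],
    [0,[0,6.4,0.5],0],
    [0,[0,6.4,0.5],0]
  ]
}}

```text
time: 8.1
eef_pos: [0.5437, 0.0903, 0.2118]
tool_rot: [2.212, 2.231, -0.0]
contact_force: [0.2, 0.1, -1.4]
width: 0.0251
```

```bash
python3 - <<'E'
from h import *
s=state(); print(s['eef_pos'],s['width'],s['contact_force'])
c=grab('side'); 
save(cv2.resize(c['p'][190:320,200:380],None,fx=4,fy=4,interpolation=2),'s5c.png')
E
```

```text
[0.54369112 0.09026325 0.21178232] 0.025145664858691345 [ 0.24186265  0.09350045 -1.35546986]
```

View pics/s5c.png

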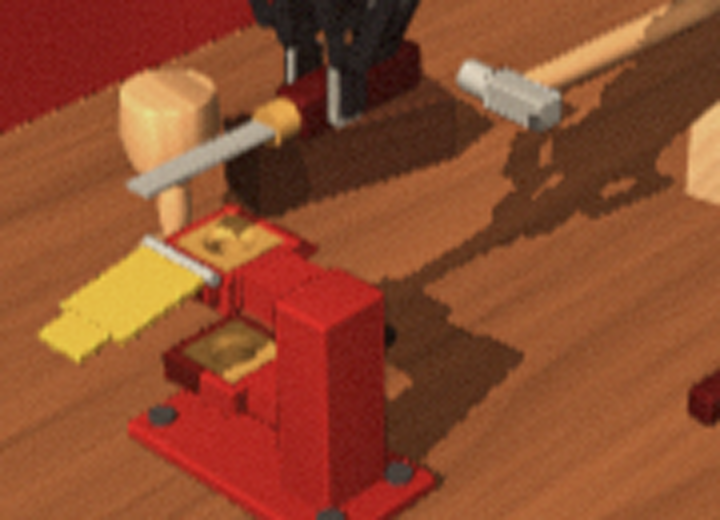

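The cap lies right back, yellow at crop (120,300). I'll retreat and lay the chisel down.

>>> {"name": "arm_command", "arguments": {
  "steps": [
    [0,[0,-3,0],0],
    [0,[0,-7,0],0],
    [0,[0,-11,0],0],
    [0,[0,-15,-1],0],
    [0,[0,-18,-4],0],
    [0,[0,-19,-8],0],
    [0,[0,-19,-12],0],
    [0,[0,-19,-15],0],
    [0,[0,-19,-17],0],
    [0,[0,-19,-18],0],
    [0,[0,-19,-18.5],0],
    [0,[0,-19,-18.5],0]
  ]
}}

```text
time: 9.65
eef_pos: [0.5439, -0.0994, 0.0272]
tool_rot: [2.211, 2.231, 0.0]
contact_force: [0.5, 1.1, -1.0]
width: 0.025
```

>>> {"name": "arm_command", "arguments": {
  "steps": [
    [0,[0,0,-0.15],0],
    [0,[0,0,-0.2],0],
    [0.3,[0,0,-0.2],0],
    [0.6,[0,0,-0.2],0],
    [1,[0,0,-0.2],0],
    [1,[0,0,-0.2],0],
    [1,[0,0,-0.2],0],
    [1,[0,0,-0.2],0]
  ]
}}

```text
time: 10.65
eef_pos: [0.5436, -0.0994, 0.0248]
tool_rot: [-2.212, -2.231, 0.0]
contact_force: [-0.2, -0.1, 0.1]
width: 0.0855
```

>>> {"name": "arm_command", "arguments": {
  "steps": [
    [1,[0,0,4],0],
    [1,[0,0,9],0],
    [1,[0,0,14],0],
    [1,[0,0,20],-0.1],
    [1,[0,-4,25],-0.25],
    [1,[-0.5,-9,26],-0.42],
    [1,[-1,-14,26],-0.6],
    [1,[-2,-19,26],-0.78],
    [1,[-2.5,-24,26],-0.95],
    [1,[-3,-29,26],-1.13],
    [1,[-3.5,-29.9,26],-1.3],
    [1,[-3.5,-29.9,26],-1.335]
  ]
}}

```text
time: 12.15
eef_pos: [0.5082, -0.3989, 0.2845]
tool_rot: [-3.118, -0.38, 0.001]
contact_force: [1.4, 1.0, -1.1]
width: 0.085
```

>>> {"name": "arm_command", "arguments": {
  "steps": [
    [1,[0,0,0],0],
    [1,[0,0,0],0]
  ]
}}

```text
time: 12.4
eef_pos: [0.5091, -0.3975, 0.2849]
tool_rot: [-3.117, -0.389, -0.0]
contact_force: [0.6, 0.6, -0.2]
width: 0.0856
```

```bash
python3 - <<'E'
from h import *
s=state(); print(s['eef_pos'],s['width'],s['joint_pos'])
c=grab('wrist'); save(c['p'],'w3.png');print(-c['R'].T@c['t'])
P=pts(c);hsv=cv2.cvtColor(c['p'],cv2.COLOR_RGB2HSV);H,S,V=[hsv[...,i].astype(int) for i in range(3)]
c=grab('top'); save(c['p'],'t3.png'); c=grab('side'); save(c['p'],'s6.png')
E
```

```text
[ 0.50913341 -0.39748983  0.28493542] 0.08559667023782538 [ 0.66476464  0.52711793 -0.14320967  1.49576271  0.07930429  1.12427952
 -0.81576105]
[ 0.5777537  -0.3799998   0.40923293]
```

View pics/w3.png

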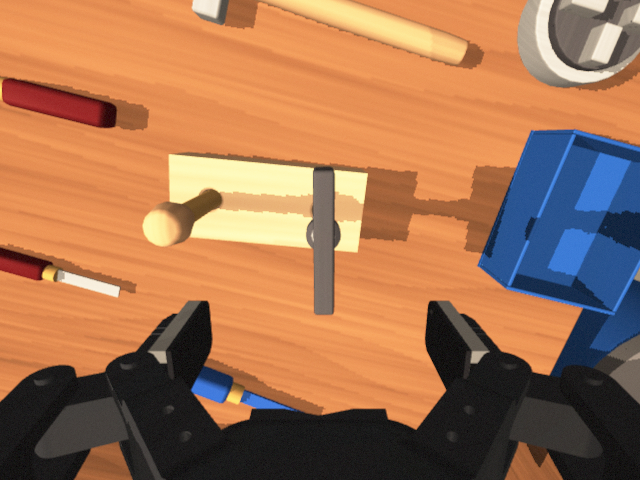

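View pics/t3.png

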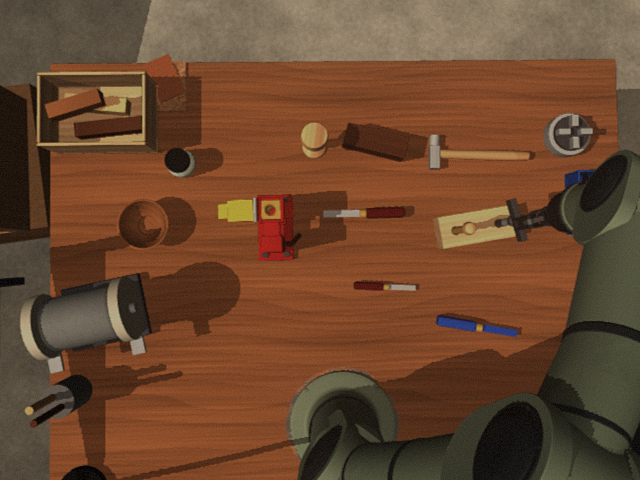

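View pics/s6.png

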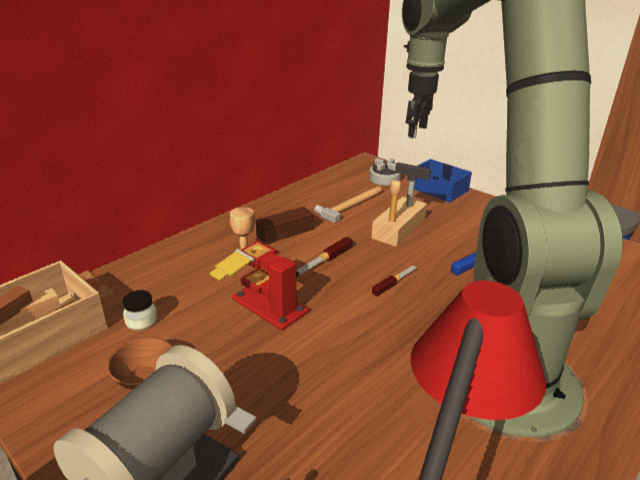

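The cap is folded back (side, yellow at (233,264)), the chisel lies free on the bench (top (363,212)), and the bar ends show at wrist (323,168) and (323,313). Next I'll measure the bar centre and the bore.

```bash
python3 - <<'E'
from h import *
c=load('wrist');hsv=cv2.cvtColor(c['p'],cv2.COLOR_RGB2HSV);H,S,V=[hsv[...,i].astype(int) for i in range(3)]
P=pts(c)
m=(P[...,2]>.172)&(P[...,2]<.19);m[:,:290]=0;m[:,360:]=0;m[330:]=0
v,u=np.nonzero(m);Q=np.array([ray(c,a,b,.18)[:2] for a,b in zip(u,v)])*1000
print('bar z',np.median(P[m][:,2]),cv2.minAreaRect(Q.astype(np.float32)),Q.mean(0))
t=load('top')
save(cv2.resize(t['p'][185:270,210:305],None,fx=7,fy=7,interpolation=1),'t3c.png')
hsv=cv2.cvtColor(t['p'],cv2.COLOR_RGB2HSV);H,S,V=[hsv[...,i].astype(int) for i in range(3)]
P=pts(t)
m=(H>10)&(H<32)&(S>60)&(V>90);m[:198]=0;m[222:]=0;m[:,:258]=0;m[:,285:]=0
for r in range(196,226): print(''.join('%4d'%x for x in H[r,255:295:1]*m[r,255:295]) if 0 else '',end='')
v,u=np.nonzero(m);Q=np.array([ray(t,a,b,.14)[:2] for a,b in zip(u,v)])*1000
print('brass',len(u),u.min(),u.max(),v.min(),v.max(),cv2.minAreaRect(Q.astype(np.float32)),Q.mean(0))
red=((H<6)|(H>174))&(S>150)&(abs(P[...,2]-.14)<.006);red[:185]=0;red[270:]=0;red[:,:240]=0;red[:,310:]=0
v,u=np.nonzero(red);Q=np.array([ray(t,a,b,.14)[:2] for a,b in zip(u,v)])*1000
print('red',cv2.minAreaRect(Q.astype(np.float32)))
E
```

```text
bar z 0.18039354649272893 ((511.3047790527344, -400.6642150878906), (99.62332916259766, 13.837408065795898), 14.655174255371094) [ 514.21517744 -399.90944419]
brass 320 261 280 200 219 ((542.8059692382812, 165.2322998046875), (44.260223388671875, 44.44816589355469), 89.38972473144531) [543.96145203 165.7410962 ]
red ((507.83135986328125, 166.7588348388672), (60.55205154418945, 128.52073669433594), 89.4046859741211)
```

View pics/t3c.png

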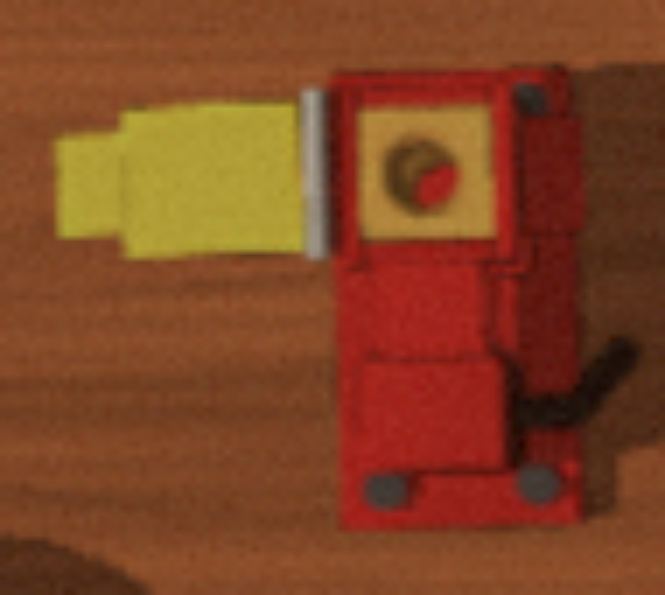

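>>> {"name": "arm_command", "arguments": {
  "steps": [
    [1,[0.15,-0.2,-3],0],
    [1,[0.15,-0.2,-6],0],
    [1,[0.15,-0.2,-9],0],
    [1,[0.15,-0.2,-10.8],0],
    [1,[0.15,-0.2,-11.5],0],
    [1,[0.15,-0.2,-11.5],0],
    [0,[0.15,-0.2,-11.5],0],
    [0,[0.15,-0.2,-11.5],0],
    [0,[0.15,-0.2,-11.5],0],
    [0,[0.15,-0.2,-11.5],0],
    [0,[0.15,-0.2,-11.5],0],
    [0,[0.15,-0.2,-11.5],0]
  ]
}}

```text
time: 14.05
eef_pos: [0.5103, -0.4006, 0.1701]
tool_rot: [3.118, 0.383, 0.001]
contact_force: [0.3, -1.2, 5.7]
width: 0.0129
```

```bash
python3 - <<'E'
from h import *
s=state(); print(s['eef_pos'],s['width'],s['contact_force'],s['wrist_torque'])
c=grab('wrist'); save(c['p'],'w4.png')
E
```

```text
[ 0.51030253 -0.40061052  0.17012466] 0.012858739068126306 [ 0.30957571 -1.15327211  5.73551179] [-0.16149595  0.04281906  0.01693376]
```

View pics/w4.png

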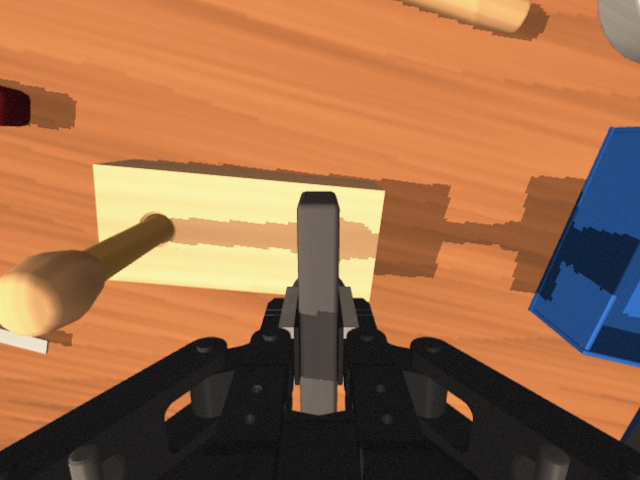

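```bash
python3 - <<'E'
from h import *
from scipy.spatial.transform import Rotation as Ro
c=load('wrist');s=state();P=pts(c);g=c['p'].astype(int)
M=Ro.from_rotvec(s['tool_rot']).as_matrix()
L=(P-s['eef_pos'])@M*1000
for v in range(184,216,2): print(v,g[v,318],L[v,318].round(1))
print('end at row193:',((ray(c,318.5,193,.18)-s['eef_pos'])@M*1000).round(1))
for v in (220,260): 
    r=[ (u,L[v,u].round(0)[1]) for u in range(290,350) if L[v,u,2]<0]; print(r[0],r[-1])
E
```

```text
184 [199 166 110] [ 40.6  -0.2 114.1]
186 [251 241 171] [ 39.3  -0.2 114.5]
188 [250 241 170] [ 37.8  -0.2 115.8]
190 [242 230 158] [ 36.7  -0.2 114. ]
192 [38 33 30] [50.5 -0.2 12.6]
194 [42 39 33] [50.6 -0.2  7.3]
196 [47 43 37] [50.5 -0.2  3. ]
198 [45 41 39] [50.5 -0.2 -1.5]
200 [40 39 35] [50.3 -0.2 -3.8]
202 [42 38 38] [50.5 -0.2 -8.7]
204 [69 63 58] [50.  -0.2 -9.9]
206 [93 81 76] [ 49.5  -0.2 -10.8]
208 [104  94  86] [ 48.8  -0.2 -10.3]
210 [113 101  93] [ 48.2  -0.2 -10.7]
212 [112 100  92] [ 47.5  -0.2 -10.2]
214 [112  99  90] [ 47.   -0.2 -10.8]
end at row193: [53.5  0.  -9.9]
(297, np.float64(-7.0)) (339, np.float64(7.0))
(298, np.float64(-7.0)) (338, np.float64(6.0))
```

>>> {"name": "arm_command", "arguments": {
  "steps": [
    [0,[0,0,0.5],0],
    [0,[0,0,1.5],0],
    [0,[0,0,3],0],
    [0,[0,0,5],0],
    [0,[0,0,8],0],
    [0,[0,0,12],0],
    [0,[0,0,16],0],
    [0,[0,0,18],0],
    [0,[0,0,18],0]
  ]
}}

```text
time: 15.22
eef_pos: [0.5105, -0.4006, 0.3519]
tool_rot: [3.116, 0.383, 0.004]
contact_force: [-0.0, -0.6, -4.8]
width: 0.0132
```

>>> {"name": "arm_command", "arguments": {
  "steps": [
    [0,[0,0,2],0],
    [0,[0.3,4,3],0],
    [0,[0.6,8.5,3],0.05],
    [0,[0.9,13.5,3],0.1],
    [0,[1.2,18.5,3],0.15],
    [0,[1.5,23.5,3],0.2],
    [0,[1.8,28.5,3],0.25],
    [0,[2.0,33.5,3],0.3],
    [0,[2.3,38.5,3],0.35],
    [0,[2.6,43.5,3],0.4],
    [0,[2.9,48,3],0.45],
    [0,[3.1,52,3],0.5]
  ]
}}

```text
time: 16.73
eef_pos: [0.5406, 0.1212, 0.3789]
tool_rot: [-2.925, -1.146, 0.002]
contact_force: [0.9, 0.3, -3.9]
width: 0.0125
```

>>> {"name": "arm_command", "arguments": {
  "steps": [
    [0,[0.05,2.5,0],0],
    [0,[0.1,4,0],0],
    [0,[0.15,4.6,0],0],
    [0,[0.15,4.6,-2],0],
    [0,[0.15,4.6,-3],0],
    [0,[0.15,4.6,-4],0],
    [0,[0.15,4.6,-4],0],
    [0,[0.15,4.6,-4],0]
  ]
}}

```text
time: 17.73
eef_pos: [0.5428, 0.1655, 0.3402]
tool_rot: [-2.926, -1.143, -0.001]
contact_force: [0.3, -0.5, -3.1]
width: 0.013
```

```bash
python3 - <<'E'
from h import *
s=state(); print(s['eef_pos'],s['tool_rot'],s['width'],s['contact_force'],s['joint_pos'])
c=grab('wrist'); save(c['p'],'w5.png')
c=grab('side'); save(cv2.resize(c['p'][130:330,180:400],None,fx=3,fy=3,interpolation=2),'s7c.png')
c=grab('top'); save(cv2.resize(c['p'][170:270,210:320],None,fx=5,fy=5,interpolation=2),'t7c.png')
E
```

```text
[0.54282385 0.16554803 0.34024486] [-2.92639812e+00 -1.14270265e+00 -8.87537826e-04] 0.013006840042575124 [ 0.2597025  -0.49524997 -3.11880214] [-0.05774715  0.37555895 -0.46655209  1.62234534  0.17904613  1.18574557
 -1.3899364 ]
```

View pics/w5.png

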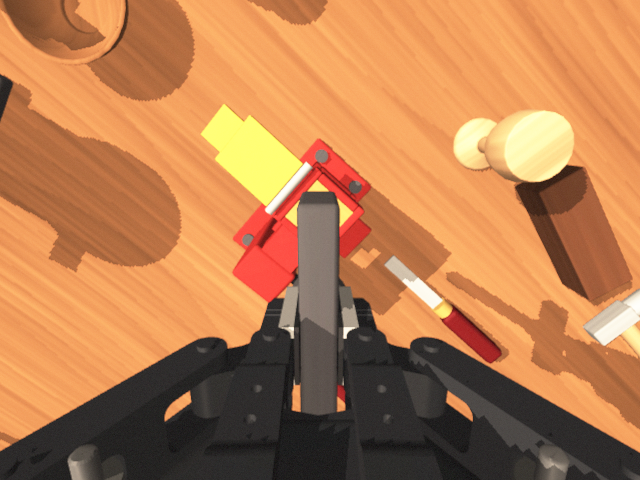

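View pics/s7c.png

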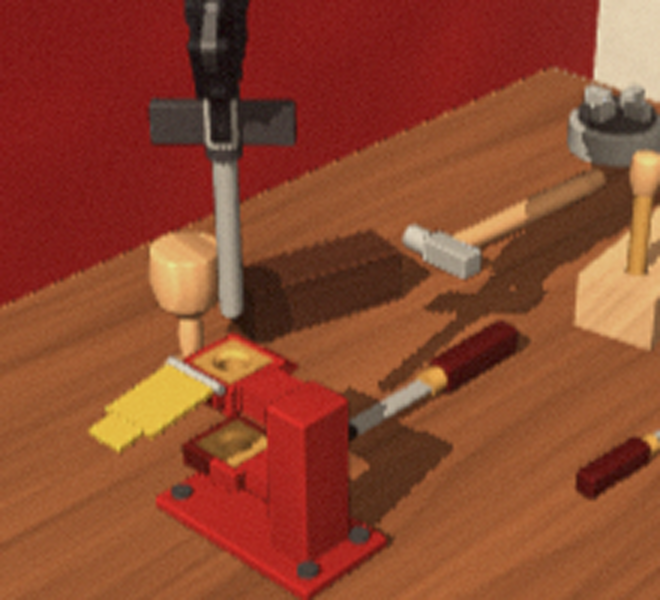

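The rest hangs over the upper bushing, upright in the side crop, with its foot at (232,312) and the mouth at (232,358). I'll compare foot and mouth in that one view so the calibration bias cancels.

```bash
python3 - <<'E'
from h import *
c=load('side');P=pts(c);hsv=cv2.cvtColor(c['p'],cv2.COLOR_RGB2HSV);H,S,V=[hsv[...,i].astype(int) for i in range(3)]
s=state();fz=s['eef_pos'][2]-.1597
# brass at upper mouth
m=(H>8)&(H<32)&(S>60)&(abs(P[...,2]-.14)<.02);m[:235]=0;m[262:]=0;m[:,235:275]&=True;m[:,:235]=0;m[:,280:]=0
m=m&~((H>24)&(S>190)&(V>190))
v,u=np.nonzero(m);Q=np.array([ray(c,a,b,.14)[:2] for a,b in zip(u,v)])*1000
print('brass',len(u),u.min(),u.max(),v.min(),v.max(),np.round(cv2.minAreaRect(Q.astype(np.float32))[0:2],1),Q.mean(0))
# post: depth near, z in fz..fz+.12
d=np.linalg.norm(P[...,:2]-s['eef_pos'][:2],axis=-1)
k=(d<.02)&(P[...,2]>fz-.01)&(P[...,2]<fz+.125)
for r in range(175,245,8):
    q=np.nonzero(k[r])[0]
    if len(q): print(r,q[0],q[-1],(q[0]+q[-1])/2,'z',P[r,(q[0]+q[-1])//2,2].round(3))
v,u=np.nonzero(k);print('bottom row',v.max(),u[v==v.max()])
print('pred axis foot',proj(c,[s['eef_pos'][0],s['eef_pos'][1],fz]),'top',proj(c,[*s['eef_pos'][:2],fz+.12]))
print('pred mouth',proj(c,[.543,.1655,.14]))
big=cv2.resize(c['p'][215:285,215:295],None,fx=8,fy=8,interpolation=cv2.INTER_CUBIC); save(big,'s8.png')
E
```

```text
brass 352 235 270 243 261 [[545.8 185. ]
 [ 87.4  56.9]] [546.32288345 181.60448499]
191 251 259 255.0 z 0.293
199 252 259 255.5 z 0.276
207 252 259 255.5 z 0.254
215 252 260 256.0 z 0.236
223 253 260 256.5 z 0.215
231 253 260 256.5 z 0.196
bottom row 235 [255 256 257 258 259]
pred axis foot [256.85294842 234.8951078 ] top [254.43408576 185.87247378]
pred mouth [257.5905716  250.25070089]
```

View pics/s8.png

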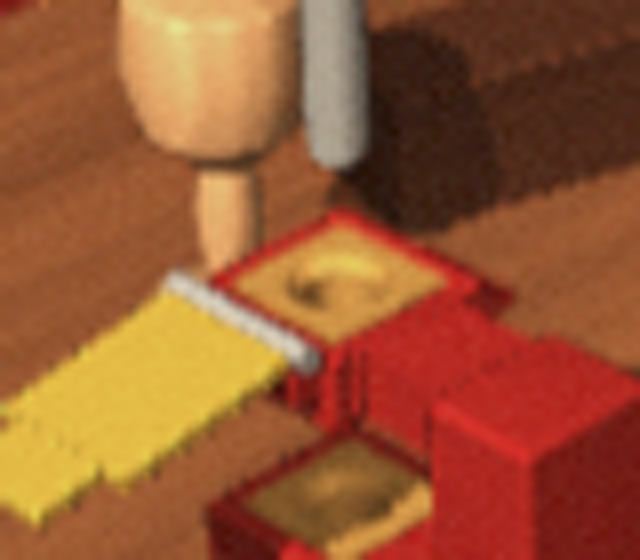

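View pics/t7c.png

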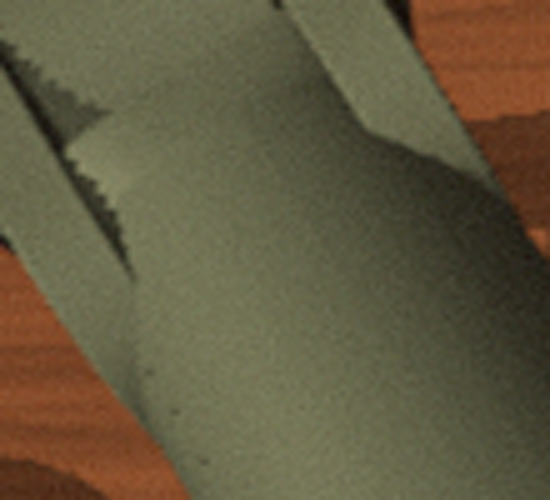

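The mouth centre comes out at (257.2,250.2) against a predicted (257.6,250.25), and the post axis at 256.7 against 256.85. They agree to under 1 mm, so I'll lower.

>>> {"name": "arm_command", "arguments": {
  "steps": [
    [0,[0,0,-1],0],
    [0,[0,0,-2],0],
    [0,[0,0,-3],0],
    [0,[0,0,-4],0],
    [0,[0,0,-4.5],0],
    [0,[0,0,-5],0],
    [0,[0,0,-5.5],0],
    [0,[0,0,-6],0],
    [0,[0,0,-6],0]
  ]
}}

```text
time: 19.0
eef_pos: [0.5426, 0.1656, 0.2795]
tool_rot: [-2.926, -1.143, 0.0]
contact_force: [1.0, -0.1, -4.1]
width: 0.013
```

>>> {"name": "arm_command", "arguments": {
  "steps": [
    [0,[0,0,-1],0],
    [0,[0,0,-2],0],
    [0,[0,0,-3],0],
    [0,[0,0,-4],0],
    [0,[0,0,-4.7],0],
    [0,[0,0,-5.3],0],
    [0,[0,0,-5.8],0],
    [0,[0,0,-6.3],0],
    [0,[0,0,-6.8],0],
    [0,[0,0,-6.8],0]
  ]
}}

```text
time: 20.25
eef_pos: [0.5426, 0.1656, 0.2114]
tool_rot: [-2.926, -1.143, 0.0]
contact_force: [2.9, 1.6, -7.2]
width: 0.0131
```

>>> {"name": "arm_command", "arguments": {
  "steps": [
    [0,[0,0,-0.5],0],
    [0,[0,0,-1],0],
    [0,[0,0,-1.5],0],
    [0,[0,0,-2],0],
    [0,[0,0,-2.35],0],
    [0,[0,0,-2.35],0],
    [0,[0,0,-2.35],0],
    [0,[0,0,-2.35],0]
  ]
}}

```text
time: 21.25
eef_pos: [0.5426, 0.1656, 0.1878]
tool_rot: [-2.926, -1.143, 0.0]
contact_force: [5.6, 3.3, -8.7]
width: 0.0127
```

```bash
python3 - <<'E'
from h import *
s=state(); print(s['eef_pos'],s['tool_rot'],s['width'],s['contact_force'],s['wrist_torque'],s['time'])
c=grab('side'); save(cv2.resize(c['p'][190:330,190:370],None,fx=4.2,fy=4.2,interpolation=2),'s9c.png')
c=grab('wrist'); save(c['p'],'w9.png')
E
```

```text
[0.54263536 0.16563545 0.18782214] [-2.92601791e+00 -1.14307955e+00  1.93113183e-04] 0.012748729511133277 [ 5.58699555  3.29103295 -8.73088462] [ 0.86294005 -1.57009816 -0.01465865] 21.25
```

View pics/s9c.png

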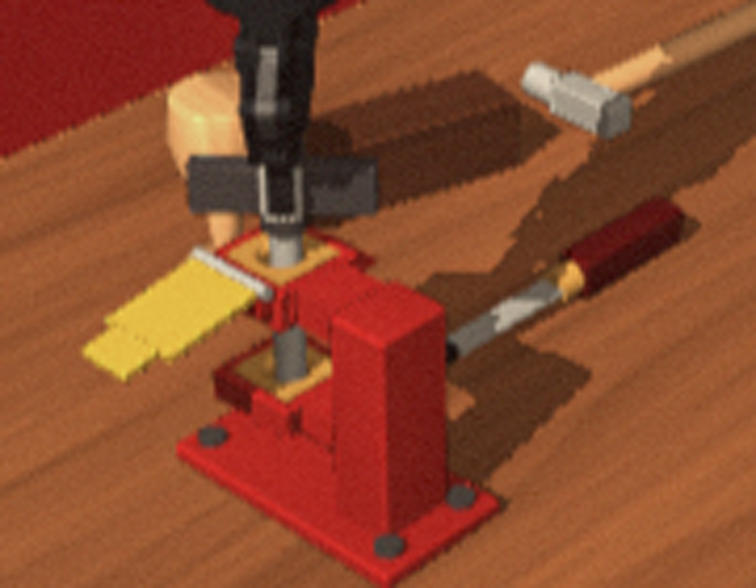

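View pics/w9.png

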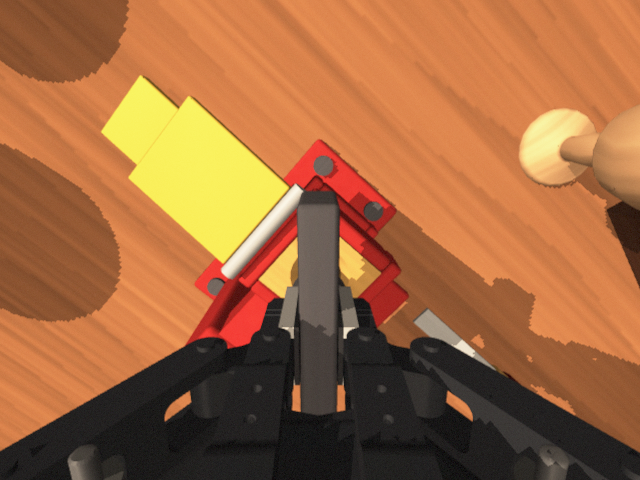

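The post is through both bushings, but a light side force (+x, +y) shows an offset of about 1 mm. I'll ease it off.

>>> {"name": "arm_command", "arguments": {
  "steps": [
    [0,[0.05,0.03,0],0],
    [0,[0.1,0.06,0],0],
    [0,[0.1,0.06,0],0],
    [0,[0.1,0.06,0],0]
  ]
}}

```text
time: 21.85
eef_pos: [0.5434, 0.166, 0.1882]
tool_rot: [2.926, 1.143, -0.001]
contact_force: [-0.0, 0.7, -4.1]
width: 0.0129
```

The side force is gone and the 4.1 N left is the rest's weight. Last check: grip slip, chisel and cap.

```bash
python3 - <<'E'
from h import *
from scipy.spatial.transform import Rotation as Ro
s=state();c=grab('wrist');P=pts(c);M=Ro.from_rotvec(s['tool_rot']).as_matrix();L=(P-s['eef_pos'])@M*1000
for v in (194,200,212,240,270): print(v,L[v,318].round(1))
print('foot z',s['eef_pos'][2]+.0103-.170+0, s['eef_pos'], M[:,2],s['joint_velocities'].round(3))
c=grab('side');P=pts(c);hsv=cv2.cvtColor(c['p'],cv2.COLOR_RGB2HSV);H,S,V=[hsv[...,i].astype(int) for i in range(3)]
Y=(H>20)&(H<34)&(S>150)&(V>120)&(P[...,2]>.1)&(P[...,2]<.16);Y[:,255:]=0;Q=P[Y];print('cap',len(Q),Q.min(0),Q.max(0))
R=((H<6)|(H>172))&(S>120)&(P[...,2]>.01)&(P[...,2]<.05);R[:,:318]=0;R[:,360:]=0;R[260:]=0;print('handle',R.sum(),P[R].max(0),np.median(P[R],0))
E
```

```text
194 [50.3  0.   9.1]
200 [50.3  0.  -4.1]
212 [ 47.5   0.  -10.1]
240 [ 38.3   0.  -10.5]
270 [ 27.9   0.  -10.6]
foot z 0.028481682062895974 [0.54338401 0.16599093 0.18818168] [-5.98086364e-04 -3.82436513e-04 -9.99999748e-01] [-0.001 -0.     0.     0.001 -0.001 -0.002 -0.   ]
cap 527 [0.51495687 0.20670171 0.13114267] [0.56854903 0.29302817 0.14873938]
handle 600 [ 1.5907364  -0.06802944  0.04995376] [ 1.55961085 -1.17194724  0.02784912]
```

No slip: the foot is at z ≈ 28.5 mm (16 mm below the lower bushing, 16 mm above the plate). The cap is back, and the chisel shows on the bench in the last side picture. Handing in.

```bash
python3 -c "
from station import close_job
print(close_job())"
```

```text
the job is handed in; nothing more can be done
None
```

The tool rest is in the banjo, and I handed the job in at about 22 s of the 72 s allowed; no verdict was reported. I levered the cap over with the larger dark-red chisel and laid the chisel on the bench. I then lowered the rest's post through both bushings, and the gripper is still holding it.

What the last checks showed:
- **Rest:** it is upright with no slip in the grip. The foot is at z ≈ 28.5 mm, about 16 mm below the lower bushing and 16 mm above the base plate. A side force of about 6 N appeared on the way down. A 1 mm shift removed it, leaving only the rest's weight (about 4 N).
- **Cap:** it lies folded back on the +y side.
- **Chisel:** it lies released on the bench in the pictures. My last numeric check of its height failed because the mask caught background points, so that rests on the pictures.
- **Bystanders:** none looked disturbed in the pictures, but I did not measure them.

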